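# Prise open the vial case and hold a culture vial up for inspection

### The job

Pick up the black-handled spatula, put its blade under the yellow tab of the closed vial case, prise the blue lid up with it (not with the fingers) and open the lid until it stands upright or beyond, then lay the spatula back down on the bench. Draw the red-capped vial out of the case and hold it up in the gripper for inspection, tipped about 60 degrees from upright and with its middle at least 20 cm above the bench. Finish while still holding it there, with the lid open and the white-capped vials, the wash bottle and the petri dishes left where they were.

Things in the scene. Friction and masses are not known exactly. Their poses are not given: they have to be found in the camera images.
- case: fixed plywood vial case, 104 (x) x 220 (y) x 80 mm high, walls and floor 4 mm thick; origin at the centre of its underside, x from its front (robot side) to its back, z up. Inside, a deck, top 40 mm above the bench, has three 31 mm square holes at x = 0, y = -62, 0, 62 mm; a vial stands in each, on the floor, in any order
- ledge_gap (a point): middle of the gap for the blade, at -61, 0, 73 mm in the case's frame, same axes: between the yellow tab of the closed lid (underside 80 mm above the bench) and a wooden ledge on the middle of the front wall (top at 66 mm). Ledge and tab are both 70 mm wide (y) and stick out 18 mm from the front; the gap is 14 mm high, open to the front and sides
- lid: blue lid, a plate 104 x 220 x 6 mm plus tab. Origin on the hinge line at the level of the underside: at 52, 0, 80 mm in the case's frame. Closed (as at the start), axes parallel to the case's, the plate spans x = -104 to 0, z = 0 to 6 mm; it opens by turning about its +y axis, front edge up and over to the back, 0 to 1.8 rad. Stiff: stays where left; about 1.5 N at the tab lifts it
- lid_tab (a point): middle of the underside of the lid's yellow tab, at -113, 0, 0 mm in the lid's frame; the tab is 6 mm thick and spans x = -122 to -104 mm, y = -35 to 35 mm
- spatula: spatula lying on the bench, 60 g: black handle 100 long (x), 16 wide (y), 18 mm high (z); flat steel blade 16 mm wide, 3 mm thick, sticks out 60 mm from the handle's front end, 7.5 to 10.5 mm above the underside. Origin under the handle's front end, x towards the blade tip, z up: handle x = -100 to 0, blade 0 to 60 mm; centre of mass near x = -30 mm
- spatula_tip (a point): middle of the end of the blade, at 60, 0, 9 mm in the spatula's frame
- red_vial: the vial to take: amber glass, 28 mm in diameter, with a red cap 30 mm in diameter and 20 mm high; 70 mm tall in all; about 50 g. Origin at the centre of its underside, z along it towards the cap. It stands in one of the three holes of the case, its top 74 mm above the bench; the cap's middle is at z = 60 mm
- red_vial_center (a point): the middle of the red vial, 35 mm above its underside on its axis
- white_vial_a: vial like the red one but with a white cap, standing in another hole of the case; stays there
- white_vial_b: second white-capped vial, in the remaining hole; stays there
- wash_bottle: white wash bottle, 68 mm in diameter, 210 mm high with its spout, blue cap, standing on the bench to the left; origin at the centre of its underside; 300 g; leave alone
- petri_dishes: stack of two petri dishes, 89 mm in diameter and 30 mm high, on the bench to the right and far side; origin at the centre of its underside; leave alone
Mind the look-alikes: they are no part of the job. There is more than one size of the case; the job needs the larger.

How it is judged:
By the outcome, as a careful person would: the job done as asked, in the order asked, and still so for the second after the job is handed in, while the arm keeps its last pose, push and grip.
It also fails if it takes over 64 s, if anything falls off the work surface, if the arm or the gripper's body presses on something with over 40 N, if the wrist force passes 120 N, or if a joint passes its speed limit or range.

### The arm

A 7-joint arm with a two-finger parallel gripper is mounted at the origin on the work surface. World frame = base frame: x ahead of the robot, y to its left, z up, the work surface at z = 0. Lengths are in m, angles in rad, forces in N, time in s.
With the tool pointing down it reaches from about 0.35 to 0.9 m from the base axis. Payload 7.2 kg.
Tool frame: the origin (TCP) lies at the very end of the fingers, on their centre line; the grasp point (between the pads) lies 19 mm behind it; z points along the fingers, y is the line along which they close (so a half turn about z gives the same grasp; the last joint's range is limited). The gripper opens to 88 mm and grips with 3 to 60 N. Pads are 20 mm wide; open, the fingers measure 115 mm over their backs; the gripper's body (75 mm by 178 mm) begins 61 mm behind the grasp point.
Start: joints at [1.219, 0.411, -0.013, 1.596, 0.006, 1.134, -0.082], TCP at [0.175, -0.6, 0.223] pointing down, gripper open.
Joint ranges: [-2.95, 2.95], [-0.29, 1.99], [-1.47, 1.44], [0.14, 2.54], [-1.03, 4.17], [0.13, 1.85], [-2.86, 2.86]. Speed limits (rad/s): [2.39, 2.39, 3.01, 3.01, 3.14, 3.14, 3.14].

### API

Orientations are given as a unit quaternion [x, y, z, w].
In Python, from rig import ctrl gives the robot as it stands.
- The arm moves only by the tool carry_out, never from a script. Its argument "rows" is a list of rows, each a list of 2 entries, a list of its own where there are three numbers: the shift along the tool's x, y, z in m, then the turn, a rotation vector about the tool's x, y, z in rad. A call has 1 to 12 rows; each row shifts and turns the commanded pose from where the row before left it, along the tool's axes as they then stand; what a row does not reach is not made up. A row lasts 1/12 s, in which the tool goes at most 41.7 mm and 7.16 degrees, less where a joint would pass 70% of its speed; a pose out of reach is approached as far as the arm can. A call with a gripper value outside its range is refused whole. "grip" is the finger opening in m, from 0 to 0.0878, set as the call begins (left out, the last holds). The fingers move at their own pace and stop on an object; "grip_force" is the grip in N (left out, the last holds). Time passes only in rows, so rows that do not move let the fingers close. It gives the time, the measured TCP pose, the force, the opening and the grip force at its end, in the units of the state.
- ctrl.observe(): the state, without advancing time (a new reading comes with each control period).
- ctrl.snapshot(name): name is "scene" or "top"; returns (picture, depth): 480x640x3 uint8, red, green, blue; 480x640 float32, m along the optical axis (not along the pixel's ray), 0 where there is no reading.
- ctrl.calibration(name): a dict with "fovy" (degrees; the focal length in pixels is half the picture's height over the tangent of half this angle, whatever the lens; pixels are square), "cx", "cy" (the principal point, pixels), "camera_from_world" (4x4, takes a point from world to camera coordinates). Camera axes: x right, y down, z forward; pixel columns grow to the right and rows downward; lengths in m; the calibration is good to about 2 mm. A picture is of the moment at which its call begins. calibration takes no time and is no camera call.
- ctrl.hand_in(): hands the job in; it is judged then, once.
Trained networks look in the newest picture that a camera, given by its name, has taken for a name from the list of things; names that differ only in an ending like _2 or _b are one class to them, and where a whole thing is asked for, a point or a joint stands for the part that bears it (a point fixed in the world has none). Each returns a list of dicts, best first, with "p" (0 to 1); they miss things now and then, are a little off and sometimes report something else, mostly with a low value. They report only what shows in the picture. A call takes as long as a camera call. They do not tell look-alikes from the thing itself.
- ctrl.trace(camera, name): "mask" (480x640 bool, what is visible of it) and "centre" ([column, row] in pixels, amid what is visible of it).
The state is a dict: "clock": time; "q": joint angles; "qd": joint speeds; "joint_efforts": joint torques, N m; "position": TCP position; "tool_rot": TCP orientation; "force": force on the tool from outside, world axes, zero at the start; "ft_torque": the same for the moment, N m; "grip_width": finger opening in m; "gripper_force": force on a finger pad.
Only numpy, scipy, OpenCV 4.12 (cv2) and the standard library are available. Lean on these libraries where they do the work, as an engineer would, in place of code of your own. Each camera call takes 0.05 s, during which the arm holds its last target. There are 200 camera calls.

## Working session

There is one attempt and no reset: what is moved stays moved. The work goes in short steps, Python scripts to look and compute and a tool call to move; the robot and the scene stay as the last step left them, time stands still between calls to the robot, and variables do not carry over. Pictures are saved under pics/ and viewed, at most 12 in all, crops included, and the job is handed in when it is done.

Besides the shell and the picture viewer there is one more tool, called after "Call:" as name(argument=value, ...) on one line, values as JSON. carry_out: Moves the arm, as the interface text tells. Its arguments: {"type":"object","properties":{"rows":{"type":"array","items":{"type":"array"}},"grip":{"type":"number"},"grip_force":{"type":"number"}},"required":["rows"]}

```bash
ls; mkdir -p pics
cat > h.py <<'E'
import numpy as np, cv2
from rig import ctrl
def cal(n):
    c=ctrl.calibration(n); return 240/np.tan(np.radians(c['fovy'])/2),c['cx'],c['cy'],np.array(c['camera_from_world'])
def cloud(n,depth):
    f,cx,cy,M=cal(n); v,u=np.mgrid[:480,:640]
    P=np.stack([(u-cx)/f*depth,(v-cy)/f*depth,depth],-1); W=(P-M[:3,3])@M[:3,:3]
    W[depth==0]=np.nan; return W
def save(p,n): cv2.imwrite('pics/'+n,p[...,::-1])
E
python3 - <<'E'
from h import *
for n in ('scene','top'):
    p,d=ctrl.snapshot(n); np.savez(n+'0.npz',p=p,d=d); save(p,n+'0.png'); print(ctrl.calibration(n))
    for k in ('case','spatula','lid_tab','red_vial','wash_bottle','petri_dishes'):
        for r in ctrl.trace(n,k):
            W=cloud(n,d)[r['mask']]; print(n,k,round(r['p'],2),np.round(r['centre']),r['mask'].sum(),np.nanmedian(W,0).round(3))
s=ctrl.observe();print(s)
E
```

```text
pics
{'fovy': 56.58229292244201, 'cx': 316.16370824834087, 'cy': 247.44616322489182, 'camera_from_world': array([[-0.08570216,  0.99614829, -0.01853971,  0.03271054],
       [ 0.78348674,  0.05588772, -0.61889021, -0.444252  ],
       [-0.61547029, -0.06756585, -0.78525867,  1.37773035],
       [ 0.        ,  0.        ,  0.        ,  1.        ]])}
scene case 0.86 [365. 246.] 6495 [0.614 0.126 0.084]
scene case 0.85 [354. 338.] 3982 [0.813 0.108 0.057]
scene spatula 0.71 [189. 216.] 360 [ 0.503 -0.302  0.014]
scene spatula 0.56 [165. 310.] 1651 [ 0.763 -0.272  0.029]
scene spatula 0.35 [367. 234.] 4330 [0.59  0.129 0.085]
scene lid_tab 0.64 [366. 234.] 4224 [0.589 0.13  0.085]
scene wash_bottle 0.65 [489. 241.] 2230 [0.601 0.378 0.101]
scene wash_bottle 0.41 [192. 213.] 390 [ 0.501 -0.302  0.013]
scene petri_dishes 0.83 [165. 309.] 1599 [ 0.763 -0.272  0.029]
{'fovy': 52.06323779995583, 'cx': 327.68886453480314, 'cy': 230.76031004040246, 'camera_from_world': array([[-7.14521897e-04, -9.99959310e-01, -8.99270771e-03,
         4.51907410e-02],
       [-9.96826801e-01,  1.42802656e-03,
[... 700 characters left out ...]
  0.41103843, -0.01271149,  1.59619343,  0.00562119,
        1.13428982, -0.08218351]), 'qd': array([ 3.01762232e-03, -1.10981855e-04,  1.36744357e-03, -4.58860583e-05,
       -1.34169565e-04,  1.82695475e-03, -3.81081145e-04]), 'joint_efforts': array([-2.53045564e-04, -5.87585843e+01,  6.40764758e-01, -2.91345996e+01,
       -5.36986277e-02,  1.02638290e-02,  7.05995944e-05]), 'position': array([ 0.17498381, -0.60001979,  0.22269452]), 'tool_rot': array([9.89947502e-01, 1.41435286e-01, 4.30972293e-06, 5.36763173e-05]), 'force': array([ 0.34144884, -0.41234038,  0.10852352]), 'ft_torque': array([ 0.02653801, -0.00960289, -0.05522736]), 'gripper_force': 0.0, 'grip_width': 0.08769544605998858}
```

View pics/scene0.png

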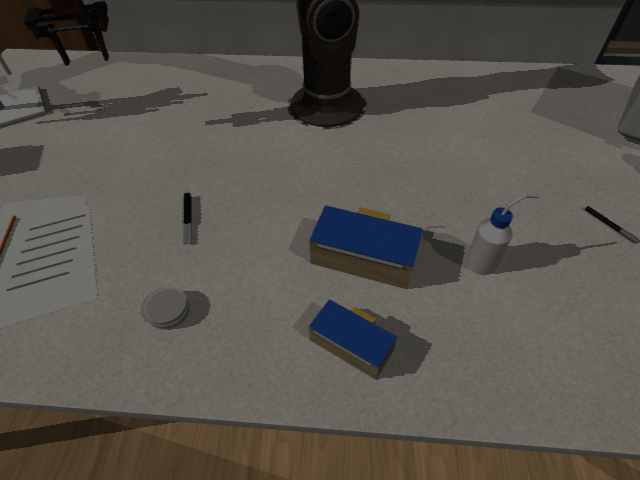

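View pics/top0.png

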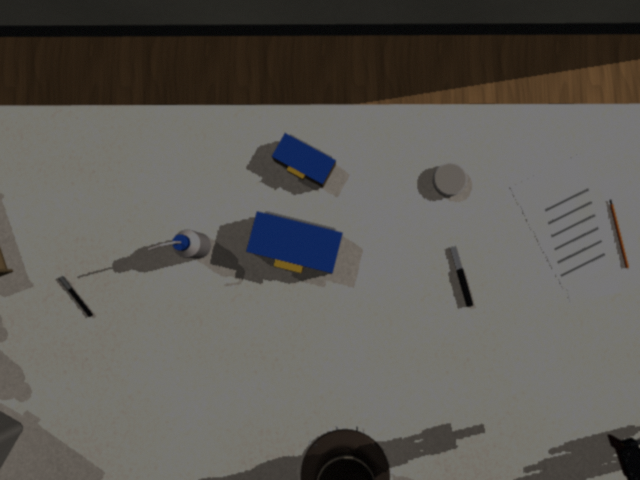

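Scene picture: spatula candidates are at (188,218) and (610,223) (top: (460,277) and (75,297)). The pencil at top (618,235) is neither. Case candidates: the large one at (366,240) and a smaller one at (354,338). The sizes will decide it, plus one close crop.

Run:
```python
from h import *
z=np.load('top0.npz');p,d=z['p'],z['d'];W=cloud('top',d)
hsv=cv2.cvtColor(p,cv2.COLOR_RGB2HSV); f,cx,cy,M=cal('top')
def at(u,v,h):
    # intersect ray with plane z=h
    r=M[:3,:3].T@np.array([(u-cx)/f,(v-cy)/f,1]); o=-M[:3,:3].T@M[:3,3]; return o+r*(h-o[2])/r[2]
# lids
blue=((hsv[...,0]>105)&(hsv[...,0]<130)&(hsv[...,1]>150)).astype(np.uint8)
for c in cv2.findContours(blue,0,2)[0]:
    if cv2.contourArea(c)<500: continue
    h=np.nanmedian(W[...,2][cv2.drawContours(blue*0,[c],-1,1,-1)>0])
    q=np.array([at(*x[0],h)[:2] for x in c]).astype(np.float32); print('lid',h,cv2.minAreaRect(q))
yel=((hsv[...,0]>15)&(hsv[...,0]<30)&(hsv[...,1]>170)&(hsv[...,2]>80)).astype(np.uint8); yel[:125]=0
for c in cv2.findContours(yel,0,2)[0]:
    if cv2.contourArea(c)<60: continue
    q=np.array([at(*x[0],.086)[:2] for x in c]).astype(np.float32); print('tab',cv2.minAreaRect(q))
g=cv2.cvtColor(p,cv2.COLOR_RGB2GRAY)
for n,(u0,u1,v0,v1) in dict(A=(440,485,240,312),B=(50,100,270,325)).items():
    s=np.zeros_like(g); s[v0:v1,u0:u1]=(g[v0:v1,u0:u1]<30)
    c=max(cv2.findContours(s,0,2)[0],key=cv2.contourArea)
    q=np.array([at(*x[0],.018)[:2] for x in c]).astype(np.float32); print(n,'handle',cv2.minAreaRect(q),cv2.boxPoints(cv2.minAreaRect(q)).round(3).tolist())
    print('z',np.nanmax(W[v0:v1,u0:u1,2]))
A=cv2.resize(p[235:315,420:500],(400,400),interpolation=2);B=cv2.resize(p[260:340,40:120],(400,400),interpolation=2)
save(np.clip(np.hstack([A,B]).astype(int)*2,0,255).astype(np.uint8),'crop1.png')
```

```text
lid 0.08634500511868479 ((0.5858548879623413, 0.12741942703723907), (0.2163790762424469, 0.10197442024946213), 75.70854949951172)
lid 0.05884958336818984 ((0.8002252578735352, 0.10706326365470886), (0.14744704961776733, 0.07050003111362457), 61.197776794433594)
tab ((0.5259419679641724, 0.1415996253490448), (0.0680646002292633, 0.01364237442612648), 75.97618865966797)
A handle ((0.4722718894481659, -0.3065710961818695), (0.09583817422389984, 0.015644868835806847), 14.813652038574219) [[0.42399999499320984, -0.3109999895095825], [0.42800000309944153, -0.32600000500679016], [0.5210000276565552, -0.3019999861717224], [0.5170000195503235, -0.28700000047683716]]
z 0.02583177255693668
B handle ((0.43484359979629517, 0.6865677237510681), (0.08792626857757568, 0.009632579050958157), 39.98945236206055) [[0.39800000190734863, 0.6620000004768372], [0.40400001406669617, 0.6549999713897705], [0.47200000286102295, 0.7110000252723694], [0.4650000035762787, 0.718999981880188]]
z 0.0205824937688136
```

View pics/crop1.png

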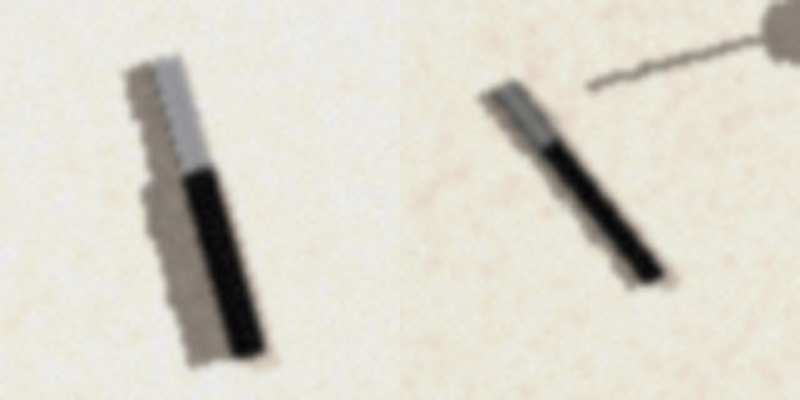

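Left crop (A, top (460,277)): black handle of about 96x16 mm with a flat steel blade towards +x, so this is the spatula. B is narrower (10 mm) and is a look-alike. The lid of the case at top (295,242) measures 216x102 mm, so that is the larger case, and its tab faces the robot.

Call:
carry_out(rows=[[[0.0331,-0.0165,0.01],[0,0,0]],[[0.0331,-0.0165,0.01],[0,0,0]],[[0.0331,-0.0165,0.01],[0,0,0]],[[0.0331,-0.0165,0.01],[0,0,0]],[[0.0331,-0.0165,0.01],[0,0,0]],[[0.0331,-0.0165,0.01],[0,0,0]],[[0.0331,-0.0165,0.01],[0,0,0]],[[0.0331,-0.0165,0.01],[0,0,0]],[[0.0331,-0.0165,0.01],[0,0,0]],[[0.0331,-0.0165,0.01],[0,0,0]],[[0.0331,-0.0165,0.01],[0,0,0]],[[0.0331,-0.0165,0.01],[0,0,0.031]]], grip=0.05)

```text
clock: 1.7
position: [0.5021, -0.2975, 0.1024]
tool_rot: [0.992, 0.126, 0.0, 0.0]
force: [0.5, -0.4, -0.7]
grip_width: 0.0503
gripper_force: 0.0
```

```bash
cat >> h.py <<'E'
from scipy.spatial.transform import Rotation as R
def st():
    s=ctrl.observe(); T=R.from_quat(s['tool_rot']); x=T.as_matrix()[:,0]
    print('t',round(s['clock'],2),'pos',s['position'].round(4),'yaw',np.degrees(np.arctan2(x[1],x[0])).round(2),'toolz',T.as_matrix()[:,2].round(3),'F',s['force'].round(1),'w',round(s['grip_width'],4),'gf',round(s['gripper_force'],1)); return s,T
def to(p):
    s,T=st(); print('shift in tool axes',T.inv().apply(np.array(p)-s['position']).round(4))
E
python3 - <<'E'
from h import *
to([.501,-.299,.003])
E
```

```text
t 1.7 pos [ 0.5021 -0.2975  0.1024] yaw 14.49 toolz [ 0. -0. -1.] F [ 0.5 -0.4 -0.7] w 0.0503 gf 0.0
shift in tool axes [-0.0015  0.0011  0.0994]
```

Call:
carry_out(rows=[[[-0.0015,0.001,0.03],[0,0,0]],[[0,0,0.03],[0,0,0]],[[0,0,0.025],[0,0,0]],[[0,0,0.014],[0,0,0]],[[0,0,0],[0,0,0]]])

```text
clock: 2.12
position: [0.4991, -0.2994, 0.0016]
tool_rot: [0.992, 0.126, -0.001, -0.001]
force: [0.5, -0.1, -0.1]
grip_width: 0.0499
gripper_force: 0.0
```

Call:
carry_out(rows=[[[0,0,0],[0,0,0]],[[0,0,0],[0,0,0]],[[0,0,0],[0,0,0]],[[0,0,0],[0,0,0]],[[0,0,0],[0,0,0]],[[0,0,0],[0,0,0]]], grip=0.0, grip_force=50)

```text
clock: 2.62
position: [0.4999, -0.3003, 0.0041]
tool_rot: [0.992, 0.126, 0.0, 0.0]
force: [-0.9, 0.4, 1.0]
grip_width: 0.0153
gripper_force: 49.9
```

Call:
carry_out(rows=[[[0,0,-0.01],[0,0,0]],[[0,0,-0.03],[0,0,0]],[[0,0,-0.035],[0,0,0]],[[0,0,-0.035],[0,0,0]],[[0,0,-0.02],[0,0,0]]])

```text
clock: 3.03
position: [0.5008, -0.3006, 0.1382]
tool_rot: [0.992, 0.126, 0.002, 0.001]
force: [1.3, -0.4, -0.5]
grip_width: 0.0154
gripper_force: 49.9
```

Run:
```python
from h import *
st()
p,d=ctrl.snapshot('scene'); np.savez('s1.npz',p=p,d=d)
c=p[130:290,90:300]; save(np.clip(cv2.resize(c,(788,600),interpolation=2).astype(int)*2,0,255).astype(np.uint8),'s1.png')
```

```text
t 3.03 pos [ 0.5008 -0.3006  0.1382] yaw 14.48 toolz [ 0.004 -0.002 -1.   ] F [ 1.3 -0.4 -0.5] w 0.0154 gf 49.9
```

View pics/s1.png

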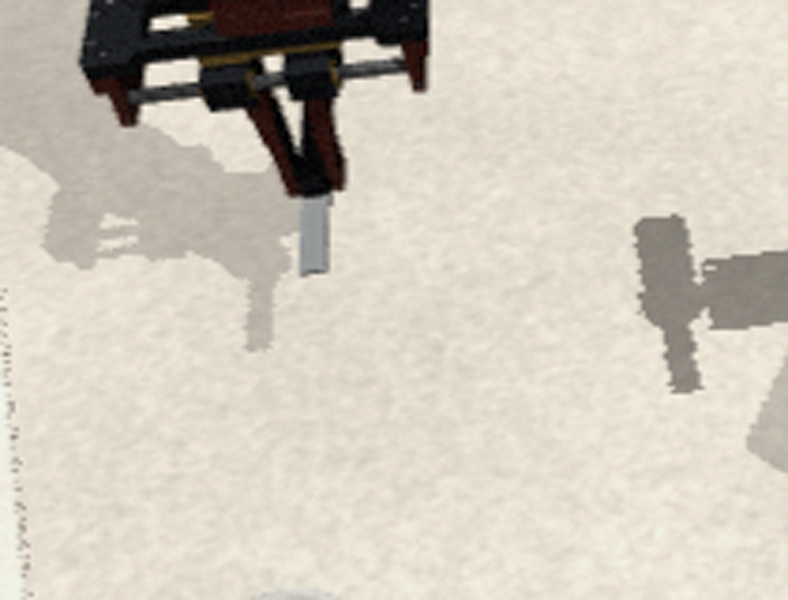

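The spatula is held with its blade pointing forwards (crop (314,235)). Next I measure the tip relative to the TCP and refine the case pose with the scene camera.

Run:
```python
from h import *
s,T=st()
z=np.load('s1.npz');p,d=z['p'].astype(int),z['d'];W=cloud('scene',d)
L=T.inv().apply((W-s['position']).reshape(-1,3)).reshape(W.shape)  # tool frame
m=(L[...,0]>.035)&(L[...,0]<.11)&(abs(L[...,1])<.025)&(abs(L[...,2])<.03)
b=L[m]; print(m.sum(),'tool x',np.percentile(b[:,0],[2,50,98]).round(4),'y',np.percentile(b[:,1],[5,50,95]).round(4),'z',np.percentile(b[:,2],[5,50,95]).round(4))
A=np.c_[b[:,0],np.ones(len(b))]; print('z fit',np.linalg.lstsq(A,b[:,2],rcond=None)[0],'y fit',np.linalg.lstsq(A,b[:,1],rcond=None)[0])
# case from scene: lid
hsv=cv2.cvtColor(z['p'],cv2.COLOR_RGB2HSV); f,cx,cy,M=cal('scene')
def at(u,v,h):
    r=M[:3,:3].T@np.array([(u-cx)/f,(v-cy)/f,1]); o=-M[:3,:3].T@M[:3,3]; return o+r*(h-o[2])/r[2]
blue=((hsv[...,0]>105)&(hsv[...,0]<130)&(hsv[...,1]>150)).astype(np.uint8); blue[300:]=0; blue[:,440:]=0
c=max(cv2.findContours(blue,0,2)[0],key=cv2.contourArea)
h=np.nanmedian(W[...,2][cv2.drawContours(blue*0,[c],-1,1,-1)>0])
print('lid',h,cv2.minAreaRect(np.array([at(*x[0],.086)[:2] for x in c]).astype(np.float32)))
c_=np.array([.5858,.1274]);a=np.radians(-14.2);X=np.array([np.cos(a),np.sin(a)])
tip=c_+X*-.110
print('tcp for pre-insert',tip-X*.082)
```

```text
t 3.08 pos [ 0.5023 -0.3014  0.1412] yaw 14.48 toolz [ 0.008 -0.004 -1.   ] F [ 2.1 -0.8  1.7] w 0.0155 gf 49.9
126 tool x [0.0357 0.06   0.0805] y [-0.0099 -0.003   0.0046] z [-0.0041 -0.0023 -0.0002]
z fit [ 0.00595339 -0.00253728] y fit [-0.02919505 -0.00099704]
lid 0.08502355987731335 ((0.5901845097541809, 0.12461196631193161), (0.21739956736564636, 0.10531023144721985), 75.79348754882812)
tcp for pre-insert [0.39966649 0.17449902]
```

```bash
cat >> h.py <<'E'
def rows(target,yaw,n):
    s,T=st(); x=T.as_matrix()[:,0]; y0=np.arctan2(x[1],x[0]); dy=np.radians(yaw)-y0; d=(np.array(target)-s['position'])/n
    for i in range(n):
        v=(T*R.from_rotvec([0,0,-dy*i/n])).inv().apply(d); print(v.round(4).tolist(),round(-dy/n,4))
E
python3 - <<'E'
from h import *
rows([.4019,.1731,.11],-14.2,12)
E
```

```text
t 3.08 pos [ 0.5023 -0.3014  0.1412] yaw 14.48 toolz [ 0.008 -0.004 -1.   ] F [ 2.1 -0.8  1.7] w 0.0155 gf 49.9
[0.0018, -0.0404, 0.0024] 0.0417
[0.0001, -0.0404, 0.0024] 0.0417
[-0.0016, -0.0404, 0.0024] 0.0417
[-0.0033, -0.0403, 0.0024] 0.0417
[-0.005, -0.0401, 0.0024] 0.0417
[-0.0066, -0.0399, 0.0024] 0.0417
[-0.0083, -0.0396, 0.0024] 0.0417
[-0.0099, -0.0392, 0.0024] 0.0417
[-0.0116, -0.0387, 0.0024] 0.0417
[-0.0132, -0.0382, 0.0024] 0.0417
[-0.0148, -0.0376, 0.0024] 0.0417
[-0.0163, -0.037, 0.0024] 0.0417
```

Call:
carry_out(rows=[[[0.002,-0.04,0.0025],[0,0,0.042]],[[0,-0.04,0.0025],[0,0,0.042]],[[-0.0015,-0.04,0.0025],[0,0,0.042]],[[-0.0035,-0.04,0.0025],[0,0,0.042]],[[-0.005,-0.04,0.0025],[0,0,0.042]],[[-0.0065,-0.04,0.0025],[0,0,0.042]],[[-0.008,-0.0395,0.0025],[0,0,0.042]],[[-0.01,-0.039,0.0025],[0,0,0.042]],[[-0.0115,-0.0385,0.0025],[0,0,0.042]],[[-0.013,-0.038,0.0025],[0,0,0.042]],[[-0.015,-0.0375,0.0025],[0,0,0.042]],[[-0.016,-0.037,0.0025],[0,0,0.042]]])

```text
clock: 4.08
position: [0.3997, 0.174, 0.1041]
tool_rot: [0.992, -0.126, 0.0, -0.0]
force: [0.3, 0.1, -1.2]
grip_width: 0.0155
gripper_force: 49.9
```

Call:
carry_out(rows=[[[0,0,0.0],[0,0,0]],[[0,0,0.0],[0,0,0]],[[0,0,0.0],[0,0,0]]])

```text
clock: 4.33
position: [0.4005, 0.1718, 0.1038]
tool_rot: [0.992, -0.125, 0.0, 0.0]
force: [0.2, -1.0, -0.7]
grip_width: 0.0155
gripper_force: 49.9
```

Run:
```python
from h import *
to([.4019,.1731,.0695])
```

```text
t 4.33 pos [0.4005 0.1718 0.1038] yaw -14.32 toolz [ 0.    -0.001 -1.   ] F [ 0.2 -1.  -0.7] w 0.0155 gf 49.9
shift in tool axes [ 0.0011 -0.0016  0.0343]
```

Call:
carry_out(rows=[[[0.001,-0.0015,0.012],[0,0,0]],[[0,0,0.012],[0,0,0]],[[0,0,0.0105],[0,0,0]],[[0,0,0],[0,0,0]],[[0,0,0],[0,0,0]],[[0,0,0],[0,0,0]]])

```text
clock: 4.83
position: [0.4025, 0.1726, 0.0697]
tool_rot: [0.992, -0.126, 0.0, 0.0]
force: [0.9, -0.1, 0.3]
grip_width: 0.0157
gripper_force: 49.9
```

Run:
```python
from h import *
s,T=st()
for n in ('scene','top'):
    p,d=ctrl.snapshot(n);W=cloud(n,d)
    L=T.inv().apply((W-s['position']).reshape(-1,3)).reshape(W.shape)
    m=(L[...,0]>.04)&(L[...,0]<.10)&(abs(L[...,1])<.02)&(abs(L[...,2])<.03)
    b=L[m]; print(n,m.sum(),'x',np.percentile(b[:,0],[2,50,98]).round(4),'y',np.percentile(b[:,1],[5,50,95]).round(4),'z',np.percentile(b[:,2],[5,50,95]).round(4), 'world z',np.median(W[m][:,2]))
    hsv=cv2.cvtColor(p,cv2.COLOR_RGB2HSV)
    y=(hsv[...,0]>15)&(hsv[...,0]<30)&(hsv[...,1]>170)&(hsv[...,2]>60)&(abs(W[...,2]-.086)<.012)
    q=L[y]; print('tab tool x',np.percentile(q[:,0],[3,50,97]).round(4),'y',np.percentile(q[:,1],[3,97]).round(4),'world z',np.median(W[y][:,2]))
    l=(abs(hsv[...,0].astype(int)-118)<12)&(hsv[...,1]>150)&(abs(W[...,2]-.086)<.012)
    q=L[l]; print('lid tool x',np.percentile(q[:,0],[1,99]).round(4),'z',np.median(W[l][:,2]))
    u0,v0=(300,130) if n=='scene' else (240,210)
    save(np.clip(cv2.resize(p[v0:v0+120,u0:u0+160],(400,300),interpolation=2).astype(int)*2,0,255).astype(np.uint8),n+'t.png')
cv2.imwrite('pics/pre.png',np.hstack([cv2.imread('pics/scenet.png'),cv2.imread('pics/topt.png')]))
```

```text
t 4.83 pos [0.4025 0.1726 0.0697] yaw -14.49 toolz [ 0. -0. -1.] F [ 0.9 -0.1  0.3] w 0.0157 gf 49.9
scene 96 x [0.0412 0.0619 0.0825] y [-0.0082 -0.0008  0.0061] z [-0.0073 -0.0053 -0.003 ] world z 0.07494504428325952
tab tool x [0.1225 0.1302 0.137 ] y [-0.0308  0.0306] world z 0.08491884034105632
lid tool x [0.1413 0.2427] z 0.0849986030675127
top 104 x [0.0419 0.0602 0.0793] y [-0.0097 -0.0027  0.0043] z [-0.0107 -0.0075 -0.0027] world z 0.07717796349363745
tab tool x [0.1212 0.1276 0.134 ] y [-0.0325  0.0303] world z 0.08639460408868102
lid tool x [0.1395 0.2384] z 0.08639405782745954
```

View pics/pre.png

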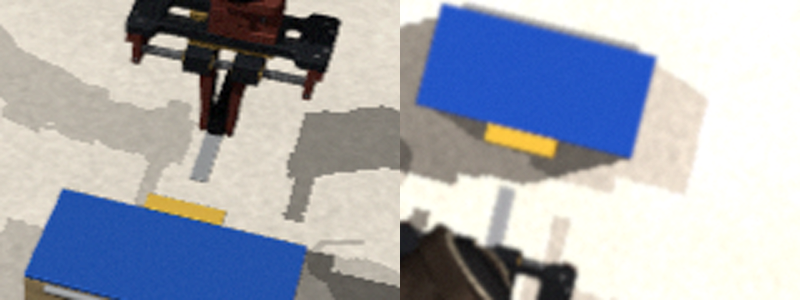

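The blade (scene crop (205,160)) is lined up with the tab ((185,210)). Blade top is at about 76 mm and 40 mm short of the tab. I lower it 1.5 mm and insert 54 mm.

Call:
carry_out(rows=[[[0.01,0,0.0015],[0,0,0]],[[0.015,0,0],[0,0,0]],[[0.015,0,0],[0,0,0]],[[0.01,0,0],[0,0,0]],[[0.004,0,0],[0,0,0]],[[0,0,0],[0,0,0]],[[0,0,0],[0,0,0]]])

```text
clock: 5.52
position: [0.4538, 0.1601, 0.0675]
tool_rot: [0.992, -0.125, -0.0, 0.0]
force: [-0.6, 0.6, -0.3]
grip_width: 0.0158
gripper_force: 49.9
```

Run:
```python
from h import *
st()
```

```text
t 5.52 pos [0.4538 0.1601 0.0675] yaw -14.4 toolz [-0.001 -0.    -1.   ] F [-0.6  0.6 -0.3] w 0.0158 gf 49.9
```

Run:
```python
from h import *
th=np.radians(np.arange(0,106,5)); r=np.maximum(.108-.010*th/np.radians(60),.096)
P=np.c_[-r*np.cos(th),r*np.sin(th)]; D=np.diff(P,axis=0)
for t,d in zip(np.degrees(th[1:]),D): print(round(t),d.round(4).tolist())
```

```text
5 [0.0012, 0.0093]
10 [0.002, 0.0091]
15 [0.0028, 0.0088]
20 [0.0036, 0.0085]
25 [0.0042, 0.0081]
30 [0.0049, 0.0076]
35 [0.0055, 0.0071]
40 [0.0061, 0.0065]
45 [0.0066, 0.0059]
50 [0.007, 0.0053]
55 [0.0074, 0.0046]
60 [0.0077, 0.0039]
65 [0.0079, 0.0032]
70 [0.0081, 0.0025]
75 [0.0081, 0.0022]
80 [0.0082, 0.0018]
85 [0.0083, 0.0011]
90 [0.0084, 0.0004]
95 [0.0084, -0.0004]
100 [0.0083, -0.0011]
105 [0.0082, -0.0018]
```

Call:
carry_out(rows=[[[0,0,-0.004],[0,0,0]],[[0.001,0,-0.006],[0,0,0]],[[0.001,0,-0.0065],[0,0,0]],[[0.002,0,-0.009],[0,0,0]],[[0.003,0,-0.009],[0,0,0]],[[0.0035,0,-0.0085],[0,0,0]],[[0,0,0],[0,0,0]]])

```text
clock: 6.1
position: [0.4663, 0.1577, 0.1129]
tool_rot: [0.992, -0.126, 0.002, -0.001]
force: [0.4, 0.6, -0.3]
grip_width: 0.0159
gripper_force: 49.9
```

Run:
```python
from h import *
st()
p,d=ctrl.snapshot('scene')
save(np.clip(cv2.resize(p[130:300,280:470],(670,600),interpolation=2).astype(int)*2,0,255).astype(np.uint8),'lift.png')
```

```text
t 6.1 pos [0.4663 0.1577 0.1129] yaw -14.43 toolz [ 0.004  0.001 -1.   ] F [ 0.4  0.6 -0.3] w 0.0159 gf 49.9
```

View pics/lift.png

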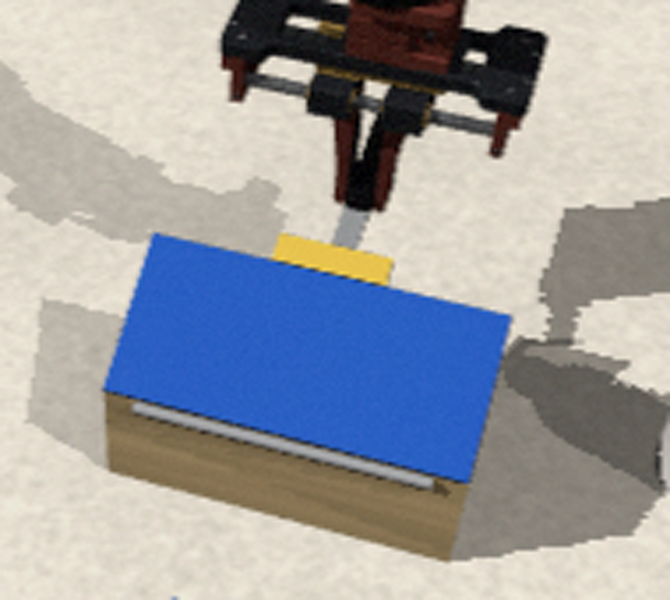

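The lid has lifted about 20° with the blade under the tab (crop (350,230)). I continue the arc.

Call:
carry_out(rows=[[[0.0042,0,-0.0081],[0,0,0]],[[0.005,0,-0.0076],[0,0,0]],[[0.0055,0,-0.0071],[0,0,0]],[[0.006,0,-0.0065],[0,0,0]],[[0.0066,0,-0.006],[0,0,0]],[[0.007,0,-0.0053],[0,0,0]],[[0.0074,0,-0.0046],[0,0,0]],[[0.0077,0,-0.004],[0,0,0]],[[0.008,0,-0.0032],[0,0,0]]])

```text
clock: 6.9
position: [0.5209, 0.143, 0.1635]
tool_rot: [0.992, -0.125, 0.0, -0.0]
force: [-0.7, 0.2, 0.6]
grip_width: 0.0154
gripper_force: 49.9
```

Call:
carry_out(rows=[[[0.008,0,-0.0025],[0,0,0]],[[0.008,0,-0.0022],[0,0,0]],[[0.0082,0,-0.0018],[0,0,0]],[[0.0083,0,-0.001],[0,0,0]],[[0.0084,0,0],[0,0,0]],[[0.0084,0,0],[0,0,0]],[[0.0083,0,0.001],[0,0,0]],[[0.0082,0,0.0015],[0,0,0]],[[0,0,0],[0,0,0]],[[0,0,0],[0,0,0]]])

```text
clock: 7.73
position: [0.5818, 0.1278, 0.1671]
tool_rot: [0.992, -0.125, -0.003, 0.0]
force: [-8.4, 2.3, 1.7]
grip_width: 0.0156
gripper_force: 50.0
```

Run:
```python
from h import *
st()
I=[]
for n,(u0,v0) in dict(scene=(270,120),top=(230,170)).items():
    p,d=ctrl.snapshot(n); I.append(np.clip(cv2.resize(p[v0:v0+180,u0:u0+160],(400,450),interpolation=2).astype(int)*2,0,255).astype(np.uint8))
save(np.hstack(I),'open.png')
```

```text
t 7.73 pos [0.5818 0.1278 0.1671] yaw -14.32 toolz [-0.005  0.    -1.   ] F [-8.4  2.3  1.7] w 0.0156 gf 50.0
```

View pics/open.png

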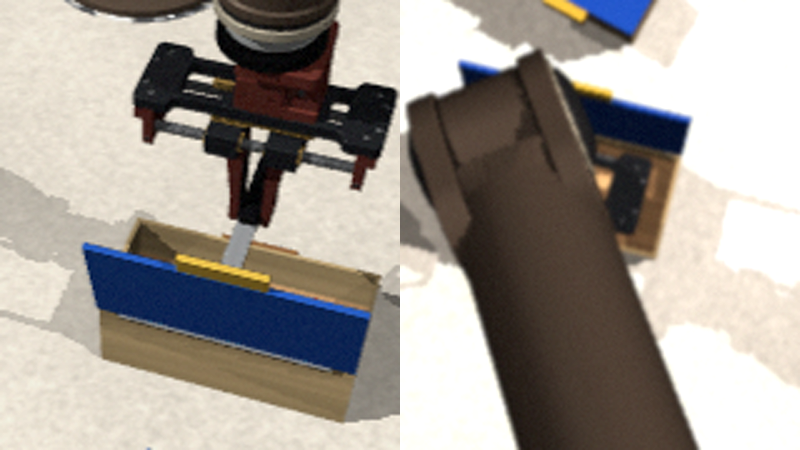

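Lid stands past upright (scene crop (225,305)), leaning back at its stop. I retreat and lay the spatula down where it came from.

Call:
carry_out(rows=[[[-0.02,0,0],[0,0,0]],[[-0.035,0,0],[0,0,0]],[[-0.035,0,0],[0,0,0]],[[-0.035,0,0],[0,0,0]],[[-0.02,0,0],[0,0,0]],[[0,0,0],[0,0,0]]])

```text
clock: 8.33
position: [0.44, 0.164, 0.1681]
tool_rot: [0.992, -0.124, -0.0, 0.0]
force: [0.7, 0.1, -0.9]
grip_width: 0.0153
gripper_force: 50.0
```

Run:
```python
from h import *
rows([.500,-.3,.06],14.5,12)
p,d=ctrl.snapshot('top'); np.savez('top2.npz',p=p,d=d)
W=cloud('top',d); u=p.astype(int)
red=(u[...,0]>60)&(u[...,0]>2.2*u[...,1])&(u[...,0]>2.2*u[...,2])&(W[...,0]>.45)&(W[...,2]>.05)&(W[...,2]<.09)
print(red.sum(), W[red].mean(0) if red.any() else '')
```

```text
t 8.33 pos [0.44   0.164  0.1681] yaw -14.19 toolz [-0.001 -0.    -1.   ] F [ 0.7  0.1 -0.9] w 0.0153 gf 50.0
[0.0143, 0.0363, 0.009] -0.0417
[0.0128, 0.0368, 0.009] -0.0417
[0.0113, 0.0373, 0.009] -0.0417
[0.0097, 0.0378, 0.009] -0.0417
[0.0081, 0.0381, 0.009] -0.0417
[0.0065, 0.0384, 0.009] -0.0417
[0.0049, 0.0387, 0.009] -0.0417
[0.0033, 0.0388, 0.009] -0.0417
[0.0017, 0.039, 0.009] -0.0417
[0.0, 0.039, 0.009] -0.0417
[-0.0016, 0.039, 0.009] -0.0417
[-0.0032, 0.0389, 0.009] -0.0417
108 [0.60076993 0.18737501 0.0744502 ]
```

Call:
carry_out(rows=[[[0.0143,0.0363,0.004],[0,0,-0.0417]],[[0.0128,0.0368,0.005],[0,0,-0.0417]],[[0.0113,0.0373,0.006],[0,0,-0.0417]],[[0.0097,0.0378,0.009],[0,0,-0.0417]],[[0.0081,0.0381,0.01],[0,0,-0.0417]],[[0.0065,0.0384,0.01],[0,0,-0.0417]],[[0.005,0.0387,0.01],[0,0,-0.0417]],[[0.0033,0.0388,0.01],[0,0,-0.0417]],[[0.0017,0.039,0.01],[0,0,-0.0417]],[[0,0.039,0.01],[0,0,-0.0417]],[[-0.0016,0.039,0.012],[0,0,-0.0417]],[[-0.0032,0.0389,0.012],[0,0,-0.0417]]])

```text
clock: 9.38
position: [0.5024, -0.3054, 0.0592]
tool_rot: [0.992, 0.125, 0.0, 0.001]
force: [0.4, 0.0, -0.1]
grip_width: 0.0153
gripper_force: 50.0
```

Call:
carry_out(rows=[[[0,0,0],[0,0,0]],[[0,0,0],[0,0,0]],[[0,0,0],[0,0,0]],[[0,0,0],[0,0,0]]])

```text
clock: 9.72
position: [0.5023, -0.3006, 0.0601]
tool_rot: [0.992, 0.125, 0.0, -0.0]
force: [-0.1, -0.2, -0.6]
grip_width: 0.0156
gripper_force: 50.0
```

Run:
```python
from h import *
to([.500,-.3,.0045])
```

```text
t 9.72 pos [ 0.5023 -0.3006  0.0601] yaw 14.33 toolz [ 0.  0. -1.] F [-0.1 -0.2 -0.6] w 0.0156 gf 50.0
shift in tool axes [-0.0021 -0.0011  0.0556]
```

Call:
carry_out(rows=[[[0,0,0.02],[0,0,0]],[[0,0,0.02],[0,0,0]],[[0,0,0.01],[0,0,0]],[[0,0,0.002],[0,0,0]],[[0,0,0],[0,0,0]],[[0,0,0],[0,0,0]]])

```text
clock: 10.22
position: [0.5025, -0.3011, 0.0089]
tool_rot: [0.992, 0.125, 0.0, 0.0]
force: [-0.1, -1.0, 0.4]
grip_width: 0.0157
gripper_force: 50.0
```

Call:
carry_out(rows=[[[0,0,0.001],[0,0,0]],[[0,0,0.001],[0,0,0]],[[0,0,0.001],[0,0,0]],[[0,0,0],[0,0,0]]])

```text
clock: 10.55
position: [0.5019, -0.3015, 0.0053]
tool_rot: [0.992, 0.124, 0.0, 0.0]
force: [1.3, 0.4, -1.2]
grip_width: 0.0159
gripper_force: 50.0
```

Call:
carry_out(rows=[[[0,0,0.001],[0,0,0]],[[0,0,0],[0,0,0]],[[0,0,0],[0,0,0]]])

```text
clock: 10.8
position: [0.502, -0.3015, 0.0044]
tool_rot: [0.992, 0.124, 0.0, 0.0]
force: [0.1, -0.1, 2.7]
grip_width: 0.0161
gripper_force: 50.0
```

Call:
carry_out(rows=[[[0,0,0],[0,0,0]],[[0,0,0],[0,0,0]],[[0,0,0],[0,0,0]],[[0,0,0],[0,0,0]]], grip=0.042)

```text
clock: 11.13
position: [0.5017, -0.3013, 0.0039]
tool_rot: [0.992, 0.124, -0.0, -0.0]
force: [0.1, -0.2, 0.3]
grip_width: 0.0387
gripper_force: 0.0
```

Call:
carry_out(rows=[[[0,0,-0.015],[0,0,0]],[[0,0,-0.03],[0,0,0]],[[0,0,-0.04],[0,0,0]],[[0,0,-0.04],[0,0,0]],[[0,0,-0.04],[0,0,0]],[[0,0,-0.02],[0,0,0]],[[0,0,0],[0,0,0]],[[0,0,0],[0,0,0]]])

```text
clock: 11.8
position: [0.5023, -0.3017, 0.1903]
tool_rot: [0.992, 0.124, 0.001, 0.001]
force: [0.1, -0.0, -0.7]
grip_width: 0.0421
gripper_force: 0.0
```

Run:
```python
from h import *
st()
I=[]
for n in ('scene','top'):
    p,d=ctrl.snapshot(n); np.savez(n+'3.npz',p=p,d=d); W=cloud(n,d); u=p.astype(int)
    I.append(np.clip(cv2.resize(p[100:340] if n=='scene' else p[130:370],(800,300),interpolation=2).astype(int)*2,0,255).astype(np.uint8))
    red=(u[...,0]>60)&(u[...,0]>2.2*u[...,1])&(u[...,0]>2.2*u[...,2])&(W[...,0]>.45)&(W[...,0]<.7)&(W[...,1]>0)&(W[...,2]>.05)&(W[...,2]<.09)
    q=W[red]; print(n,red.sum()); 
    if red.any():
        print(np.percentile(q,[2,50,98],axis=0).round(4)); (a,b),r=cv2.minEnclosingCircle(q[:,:2][q[:,2]>np.median(q[:,2])-.004].astype(np.float32)); print(a,b,r)
    for x in [(-.0,-.062),(0,0),(0,.062)]:
        a=np.radians(-14.2); c=np.array([.588,.126])+x[0]*np.array([np.cos(a),np.sin(a)])+x[1]*np.array([-np.sin(a),np.cos(a)])
        m=(np.hypot(W[...,0]-c[0],W[...,1]-c[1])<.025)&(W[...,2]>.064)&(W[...,2]<.085); print(c.round(4),m.sum(),np.nanmean(W[m],0).round(4) if m.any() else '', p[m].mean(0).round() if m.any() else '')
save(np.vstack(I),'both.png')
```

```text
t 11.8 pos [ 0.5023 -0.3017  0.1903] yaw 14.27 toolz [ 0.002 -0.001 -1.   ] F [ 0.1 -0.  -0.7] w 0.0421 gf 0.0
scene 0
[0.5728 0.0659] 0  
[0.588 0.126] 0  
[0.6032 0.1861] 1 [0.5883 0.1891 0.073 ] [68. 44. 44.]
top 108
[[0.5884 0.1737 0.0681]
 [0.6008 0.1877 0.0742]
 [0.6135 0.2002 0.079 ]]
0.601220965385437 0.18753239512443542 0.014717952348291874
[0.5728 0.0659] 111 [0.5715 0.0674 0.0738] [125. 123. 123.]
[0.588 0.126] 113 [0.5866 0.1272 0.0742] [124. 122. 122.]
[0.6032 0.1861] 114 [0.6014 0.187  0.0741] [90. 18. 15.]
```

View pics/both.png

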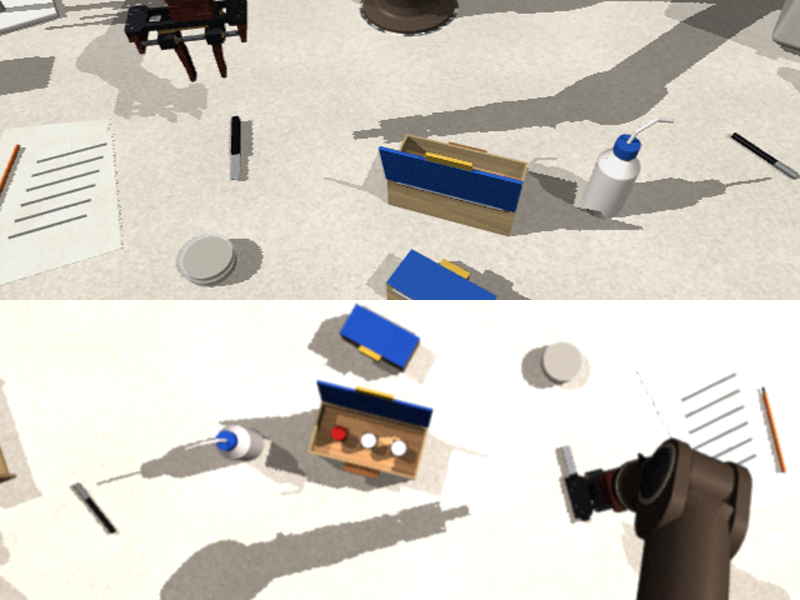

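The spatula lies flat on the bench (upper half (236,150)). The red cap is in the left hole (lower half (340,434)), giving a world position of about (0.601,0.187).

Run:
```python
from h import *
rows([.6013,.1873,.215],-14.2,14)
```

```text
t 11.9 pos [ 0.501  -0.301   0.1878] yaw 14.28 toolz [-0.002  0.001 -1.   ] F [ 0.2 -0.5 -0.5] w 0.0419 gf 0.0
[0.0155, -0.032, -0.0019] 0.0355
[0.0144, -0.0326, -0.0019] 0.0355
[0.0132, -0.0331, -0.0019] 0.0355
[0.012, -0.0335, -0.0019] 0.0355
[0.0109, -0.0339, -0.0019] 0.0355
[0.0096, -0.0343, -0.0019] 0.0355
[0.0084, -0.0346, -0.0019] 0.0355
[0.0072, -0.0349, -0.0019] 0.0355
[0.0059, -0.0351, -0.0019] 0.0355
[0.0047, -0.0353, -0.0019] 0.0355
[0.0034, -0.0354, -0.0019] 0.0355
[0.0022, -0.0355, -0.0019] 0.0355
[0.0009, -0.0356, -0.0019] 0.0355
[-0.0003, -0.0356, -0.0019] 0.0355
```

Call:
carry_out(rows=[[[0.0155,-0.032,-0.002],[0,0,0.0355]],[[0.0144,-0.0326,-0.002],[0,0,0.0355]],[[0.0132,-0.0331,-0.002],[0,0,0.0355]],[[0.012,-0.0335,-0.002],[0,0,0.0355]],[[0.011,-0.034,-0.002],[0,0,0.0355]],[[0.0096,-0.0343,-0.002],[0,0,0.0355]],[[0.0084,-0.0346,-0.002],[0,0,0.0355]],[[0.0072,-0.035,-0.002],[0,0,0.0355]],[[0.006,-0.035,-0.002],[0,0,0.0355]],[[0.0047,-0.0353,-0.002],[0,0,0.0355]],[[0.0034,-0.0354,-0.002],[0,0,0.0355]],[[0.0022,-0.0355,-0.002],[0,0,0.0355]]], grip=0.044)

```text
clock: 12.9
position: [0.5869, 0.1188, 0.2109]
tool_rot: [0.996, -0.089, -0.002, 0.001]
force: [0.3, 0.4, 0.7]
grip_width: 0.0439
gripper_force: 0.0
```

Call:
carry_out(rows=[[[0.001,-0.0356,0],[0,0,0.0355]],[[0,-0.0356,0],[0,0,0.0355]],[[0,0,0],[0,0,0]],[[0,0,0],[0,0,0]],[[0,0,0],[0,0,0]],[[0,0,0],[0,0,0]]])

```text
clock: 13.4
position: [0.6022, 0.1849, 0.2119]
tool_rot: [0.992, -0.124, -0.001, 0.001]
force: [-0.1, 0.5, 0.5]
grip_width: 0.044
gripper_force: 0.0
```

Run:
```python
from h import *
to([.6013,.1873,.047])
```

```text
t 13.4 pos [0.6022 0.1849 0.2119] yaw -14.29 toolz [-0.002 -0.002 -1.   ] F [-0.1  0.5  0.5] w 0.044 gf 0.0
shift in tool axes [-0.0012 -0.0024  0.1648]
```

Call:
carry_out(rows=[[[-0.001,-0.0022,0.03],[0,0,0]],[[0,0,0.035],[0,0,0]],[[0,0,0.03],[0,0,0]],[[0,0,0.02],[0,0,0]],[[0,0,0],[0,0,0]],[[0,0,0],[0,0,0]],[[0,0,0],[0,0,0]]])

```text
clock: 13.98
position: [0.6031, 0.1886, 0.0995]
tool_rot: [0.992, -0.124, 0.001, -0.0]
force: [-0.9, 0.4, 0.2]
grip_width: 0.0439
gripper_force: 0.0
```

Run:
```python
from h import *
to([.6013,.1873,.047])
```

```text
t 13.98 pos [0.6031 0.1886 0.0995] yaw -14.28 toolz [ 0.002  0.    -1.   ] F [-0.9  0.4  0.2] w 0.0439 gf 0.0
shift in tool axes [-0.0015  0.0018  0.0525]
```

Call:
carry_out(rows=[[[-0.001,0.001,0.012],[0,0,0]],[[0,0,0.015],[0,0,0]],[[0,0,0.015],[0,0,0]],[[0,0,0.01],[0,0,0]],[[0,0,0],[0,0,0]],[[0,0,0],[0,0,0]]])

```text
clock: 14.48
position: [0.6009, 0.1886, 0.0462]
tool_rot: [0.992, -0.124, -0.0, 0.0]
force: [-0.0, -0.4, 0.7]
grip_width: 0.0441
gripper_force: 0.0
```

Call:
carry_out(rows=[[[0,0,0],[0,0,0]],[[0,0,0],[0,0,0]],[[0,0,0],[0,0,0]],[[0,0,0],[0,0,0]],[[0,0,0],[0,0,0]],[[0,0,0],[0,0,0]]], grip=0.015, grip_force=30)

```text
clock: 14.98
position: [0.6014, 0.1884, 0.0469]
tool_rot: [0.992, -0.124, 0.001, -0.0]
force: [-1.0, -2.0, 5.4]
grip_width: 0.0295
gripper_force: 30.0
```

Call:
carry_out(rows=[[[0,0,-0.01],[0,0,0]],[[0,0,-0.02],[0,0,0]],[[0,0,-0.03],[0,0,0]],[[0,0,-0.03],[0,0,0]],[[0,0,-0.03],[0,0,0]],[[0,0,-0.03],[0,0,0]],[[0,0,-0.03],[0,0,0]],[[0,0,-0.03],[0,0,0]],[[0,0,-0.03],[0,0,0]],[[0,0,-0.03],[0,0,0]],[[0,0,-0.02],[0,0,0]],[[0,0,0],[0,0,0]]])

```text
clock: 15.98
position: [0.602, 0.1897, 0.3419]
tool_rot: [0.992, -0.123, 0.004, -0.002]
force: [-0.4, 0.4, 0.3]
grip_width: 0.0293
gripper_force: 30.0
```

Call:
carry_out(rows=[[[-0.01,0,0],[0,0.08,0]],[[0,0,0],[0,0.1,0]],[[0,0,0],[0,0.1,0]],[[0,0,0],[0,0.1,0]],[[0,0,0],[0,0.1,0]],[[0,0,0],[0,0.1,0]],[[0,0,0],[0,0.1,0]],[[0,0,0],[0,0.1,0]],[[0,0,0],[0,0.1,0]],[[0,0,0],[0,0.1,0]],[[0,0,0],[0,0.067,0]],[[0,0,0],[0,0,0]]])

```text
clock: 16.98
position: [0.5992, 0.1905, 0.3189]
tool_rot: [0.943, -0.11, 0.309, 0.054]
force: [-0.7, 1.2, -0.7]
grip_width: 0.0297
gripper_force: 30.0
```

Run:
```python
from h import *
s,T=st(); print('tilt',np.degrees(np.arccos(-T.as_matrix()[2,2])),s['q'].round(2))
I=[]
for n in ('scene','top'):
    p,d=ctrl.snapshot(n); np.savez(n+'4.npz',p=p,d=d)
    I.append(np.clip(cv2.resize(p[20:320,140:540],(400,300)).astype(int)*2,0,255).astype(np.uint8))
save(np.hstack(I),'held.png')
```

```text
t 16.98 pos [0.5992 0.1905 0.3189] yaw -12.55 toolz [ 0.571 -0.171 -0.803] F [-0.7  1.2 -0.7] w 0.0297 gf 30.0
tilt 36.5639213037701 [-1.13  0.11  0.51  1.95  0.65  0.79 -2.84]
```

View pics/held.png

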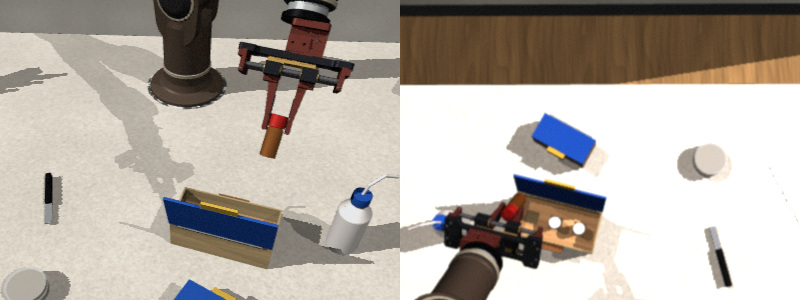

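The vial is held (left half (272,137)), but tilt stopped at 36.6° because joint 7 is at its limit. I undo it, yaw the tool about the vertical, then tilt about the arm's natural pitch axis.

Call:
carry_out(rows=[[[0,0,0],[0,-0.1,0]],[[0,0,0],[0,-0.1,0]],[[0,0,0],[0,-0.1,0]],[[0,0,0],[0,-0.1,0]],[[0,0,0],[0,-0.1,0]],[[0,0,0],[0,-0.1,0]],[[0,0,0],[0,-0.038,0]],[[0,0,0],[0,0,0]]])

```text
clock: 17.75
position: [0.6028, 0.1852, 0.319]
tool_rot: [0.992, -0.127, -0.003, 0.016]
force: [0.2, -0.5, -1.0]
grip_width: 0.0295
gripper_force: 30.0
```

Call:
carry_out(rows=[[[0,0,0],[0,0,-0.12]],[[0,0,0],[0,0,-0.12]],[[0,0,0],[0,0,-0.12]],[[0,0,0],[0,0,-0.12]],[[0,0,0],[0,0,-0.12]],[[0,0,0],[0,0,-0.12]],[[0,0,0],[0,0,-0.12]],[[0,0,0],[0,0,-0.12]],[[0,0,0],[0,0,-0.12]],[[0,0,0],[0,0,-0.12]],[[0,0,0],[0,0,-0.12]],[[0,0,0],[0,0,-0.12]]])

```text
clock: 18.75
position: [0.6005, 0.1881, 0.3204]
tool_rot: [0.826, 0.563, -0.011, 0.011]
force: [-0.4, -0.6, 0.4]
grip_width: 0.0293
gripper_force: 30.0
```

Run:
```python
from h import *
s,T=st(); Z=T.as_matrix()[:,2]; print('tilt',np.degrees(np.arccos(-Z[2])),s['q'].round(2))
f=np.array([np.cos(.31),np.sin(.31),0])*np.sin(np.pi/3)+np.array([0,0,-.5]); 
a=np.cross(Z,f); a/=np.linalg.norm(a); print('tilt rotvec tool',(T.inv().apply(a)*np.arccos(Z@f)).round(4))
```

```text
t 18.75 pos [0.6005 0.1881 0.3204] yaw 68.59 toolz [-0.005 -0.03  -1.   ] F [-0.4 -0.6  0.4] w 0.0293 gf 30.0
tilt 1.7642380534933721 [-0.54  0.37  0.2   1.44 -0.04  1.35 -0.71]
tilt rotvec tool [-0.8122  0.6829 -0.    ]
```

Call:
carry_out(rows=[[[0,0,0],[-0.081,0.068,0]],[[0,0,0],[-0.081,0.068,0]],[[0,0,0],[-0.081,0.068,0]],[[0,0,0],[-0.081,0.068,0]],[[0,0,0],[-0.081,0.068,0]],[[0,0,0],[-0.081,0.068,0]],[[0,0,0],[-0.081,0.068,0]],[[0,0,0],[-0.081,0.068,0]],[[0,0,0],[-0.081,0.068,0]],[[0,0,0],[-0.081,0.068,0]],[[0,0,0],[0,0,0]],[[0,0,0],[0,0,0]]])

```text
clock: 19.75
position: [0.6094, 0.1733, 0.3232]
tool_rot: [0.758, 0.508, 0.382, 0.144]
force: [0.4, -0.3, -1.7]
grip_width: 0.0297
gripper_force: 30.0
```

Run:
```python
from h import *
s,T=st(); Z=T.as_matrix()[:,2]; print('tilt',np.degrees(np.arccos(-Z[2])),s['q'].round(2))
I=[]
for n in ('scene','top'):
    p,d=ctrl.snapshot(n)
    I.append(np.clip(cv2.resize(p[20:320,140:540],(400,300)).astype(int)*2,0,255).astype(np.uint8))
    W=cloud(n,d);L=T.inv().apply((W-s['position']).reshape(-1,3)).reshape(W.shape)
    m=(L[...,2]>.005)&(L[...,2]<.06)&(np.hypot(L[...,0],L[...,1])<.04)   # amber glass beyond the fingers
    q=W[m]; l=L[m]; print(n,m.sum())
    if m.sum()>30:
        # surface line along tool z -> slope = vial misalignment with tool axis
        A=np.c_[l[:,2],np.ones(len(l))]; print('x,y slopes',np.linalg.lstsq(A,l[:,:2],rcond=None)[0][0].round(3),'zmax',np.percentile(l[:,2],98),'world z',np.percentile(q[:,2],[2,50,98]).round(3))
save(np.hstack(I),'held2.png')
```

```text
t 19.75 pos [0.6094 0.1733 0.3232] yaw 77.7 toolz [ 0.726  0.17  -0.666] F [ 0.4 -0.3 -1.7] w 0.0297 gf 30.0
tilt 48.2075025560743 [-0.54 -0.03  0.1   2.2   0.86  0.21 -1.61]
scene 421
x,y slopes [-0.024 -0.02 ] zmax 0.04306808796313348 world z [0.295 0.315 0.329]
top 149
x,y slopes [-0.102  0.107] zmax 0.03981234096187783 world z [0.305 0.317 0.33 ]
```

View pics/held2.png

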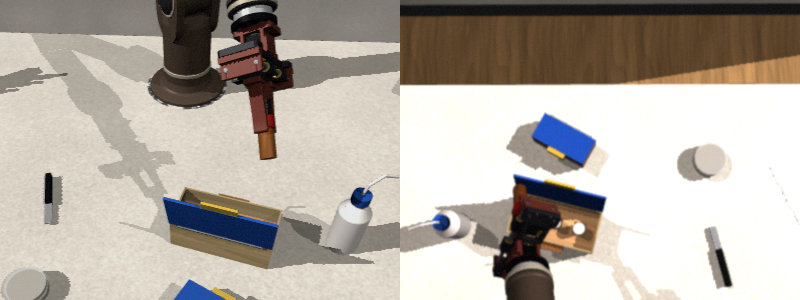

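Tilt is 48°, with the wrist near its limit because the arm is folded. I move out and up, then finish the tilt.

Run:
```python
from h import *
s,T=st(); Z=T.as_matrix()[:,2]
print('shift/8',(T.inv().apply([.13,.03,.12])/8).round(4))
h=Z[:2]/np.linalg.norm(Z[:2]); f=np.r_[h*np.sin(np.pi/3),-.5]
a=np.cross(Z,f); a/=np.linalg.norm(a); print('tilt rotvec tool',(T.inv().apply(a)*np.arccos(Z@f)).round(4))
```

```text
t 19.85 pos [0.6101 0.1736 0.3234] yaw 77.64 toolz [ 0.726  0.17  -0.666] F [ 0.3 -0.2 -0.9] w 0.0294 gf 30.0
shift/8 [0.0129 0.0182 0.0024]
tilt rotvec tool [-0.1671  0.1198 -0.    ]
```

Call:
carry_out(rows=[[[0.013,0.018,0.0025],[0,0,0]],[[0.013,0.018,0.0025],[0,0,0]],[[0.013,0.018,0.0025],[0,0,0]],[[0.013,0.018,0.0025],[0,0,0]],[[0.013,0.018,0.0025],[0,0,0]],[[0.013,0.018,0.0025],[0,0,0]],[[0.013,0.018,0.0025],[0,0,0]],[[0.013,0.018,0.0025],[0,0,0]],[[0,0,0],[-0.056,0.04,0]],[[0,0,0],[-0.056,0.04,0]],[[0,0,0],[-0.056,0.04,0]],[[0,0,0],[0,0,0]]])

```text
clock: 20.85
position: [0.7411, 0.2012, 0.4413]
tool_rot: [0.729, 0.485, 0.451, 0.175]
force: [-0.4, 0.3, -0.5]
grip_width: 0.0294
gripper_force: 30.0
```

Call:
carry_out(rows=[[[0,0,0],[0,0,0]],[[0,0,0],[0,0,0]],[[0,0,0],[0,0,0]],[[0,0,0],[0,0,0]]])

```text
clock: 21.18
position: [0.7422, 0.2011, 0.4438]
tool_rot: [0.729, 0.484, 0.451, 0.175]
force: [0.1, -0.7, -0.3]
grip_width: 0.0296
gripper_force: 30.0
```

Run:
```python
from h import *
s,T=st(); Z=T.as_matrix()[:,2]; print('tilt',np.degrees(np.arccos(-Z[2])),s['q'].round(2))
I=[]
for n in ('scene','top'):
    p,d=ctrl.snapshot(n)
    I.append(np.clip(cv2.resize(p[20:320,140:540],(400,300)).astype(int)*2,0,255).astype(np.uint8))
    W=cloud(n,d);L=T.inv().apply((W-s['position']).reshape(-1,3)).reshape(W.shape)
    m=(L[...,2]>.005)&(L[...,2]<.038)&(np.hypot(L[...,0],L[...,1])<.03); l=L[m]
    A=np.c_[l[:,2],np.ones(len(l))]; print(n,m.sum(),'slopes',np.linalg.lstsq(A,l[:,:2],rcond=None)[0][0].round(3),'world z',np.percentile(W[m][:,2],[2,50,98]).round(3))
save(np.hstack(I),'held3.png')
```

```text
t 21.18 pos [0.7422 0.2011 0.4438] yaw 81.8 toolz [ 0.828  0.182 -0.531] F [ 0.1 -0.7 -0.3] w 0.0296 gf 30.0
tilt 57.920431023815354 [-0.66  0.08  0.28  1.91  0.69  0.2  -1.41]
scene 606 slopes [-0.013  0.038] world z [0.428 0.442 0.452]
top 184 slopes [-0.136  0.077] world z [0.431 0.442 0.453]
```

View pics/held3.png

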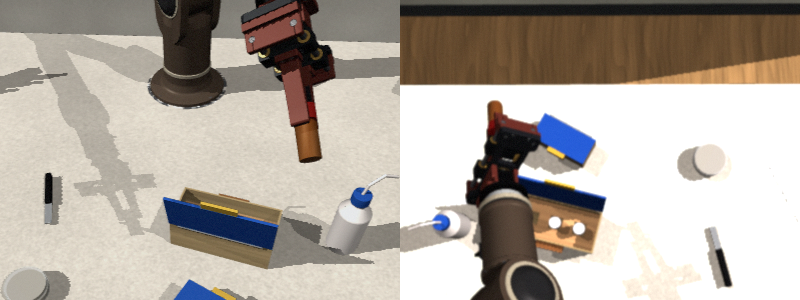

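Vial is held out and tipped (left half (310,140)), with lid open and the other things in place. I check the vial's own axis with a cylinder fit.

Run:
```python
from h import *
from scipy.optimize import least_squares
s,T=st(); f=[]
for n in ('scene','top'):
    p,d=ctrl.snapshot(n);W=cloud(n,d);L=T.inv().apply((W-s['position']).reshape(-1,3)).reshape(W.shape)
    u=p.astype(int); m=(L[...,2]>.006)&(L[...,2]<.036)&(np.hypot(L[...,0],L[...,1])<.025)&(u[...,0]>1.3*u[...,2]); l=L[m]
    r=least_squares(lambda v:np.hypot(l[:,0]-v[0]-v[2]*(l[:,2]-.02),l[:,1]-v[1]-v[3]*(l[:,2]-.02))-.014,[0,0,0,0],loss='soft_l1',f_scale=.001)
    a=T.apply([r.x[2],r.x[3],1]); a/=np.linalg.norm(a); print(n,m.sum(),r.x.round(4),'rms',np.sqrt((r.fun**2).mean()).round(4),'axis',a.round(3),'tilt',np.degrees(np.arccos(-a[2])).round(1))
Z=T.as_matrix()[:,2]; a=np.cross([0,0,-1],Z); a/=np.linalg.norm(a); print('1deg more:',(T.inv().apply(a)*np.radians(1)).round(4))
```

```text
t 21.28 pos [0.7422 0.2008 0.4435] yaw 81.79 toolz [ 0.828  0.181 -0.531] F [ 0.   0.5 -0.4] w 0.029 gf 30.0
scene 541 [ 0.0012  0.0001 -0.0019  0.0377] rms 0.0008 axis [ 0.847  0.162 -0.506] tilt 59.6
top 160 [0.0026 0.0003 0.004  0.0302] rms 0.001 axis [ 0.844  0.17  -0.508] tilt 59.5
1deg more: [-0.0143  0.0101  0.    ]
```

```bash
python3 -c "
from rig import ctrl
print(ctrl.hand_in())"
```

```text
the job is handed in; nothing more can be done
None
```

The job is handed in: I prised the lid open past upright with the spatula and laid the spatula back on the bench. The gripper still holds the red vial, tipped about 59.5° with its middle about 44 cm above the bench. The other things looked undisturbed in the last pictures, and the run took about 21 s of the 64 s allowed.

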